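Find the drilled end of a granite paper weight and hold it up for its knob

ROBOT

A 6-joint arm with a two-finger parallel gripper is mounted at the origin on the work surface. World frame = base frame: x ahead of the robot, y to its left, z up, the work surface at z = 0. Lengths are in m, angles in degrees, forces in N, time in s.
With the tool pointing down it reaches from about 0.3 to 0.875 m from the base axis. Payload 6.4 kg.
Tool frame: the origin (TCP) lies at the very end of the fingers, on their centre line; the grasp point (between the pads) lies 19 mm behind it; z points along the fingers, y is the line along which they close (so a half turn about z gives the same grasp; the last joint's range is limited). The gripper opens to 88 mm and grips with 3 to 60 N. Pads are 18 mm wide; open, the fingers measure 123 mm over their backs; the gripper's body (75 mm by 187 mm) begins 45 mm behind the grasp point.
Start: joints at [-88.596, 10.359, 92.074, -0, 77.567, -11.82], TCP at [0.132, -0.56, 0.239] pointing down, gripper open.
Joint ranges: [-171.53, 171.53], [-51.25, 118.39], [17.06, 147.69], [-65.23, 245.23], [0, 150.52], [-178.68, 178.68]. Speed limits (degrees/s): [147.25, 147.25, 172.46, 180, 180, 180].

INTERFACE

Orientations are given as [roll, pitch, yaw] about the fixed x, y, z axes, in that order (R = Rz(yaw) Ry(pitch) Rx(roll)).
In Python, from bench import readout, eyes, env gives the robot as it stands. The module is installed in compiled form; this text tells all that it offers.
- The arm moves only by the tool move_arm, never from a script. Its argument "deltas" is text: rows parted by semicolons, each of 7 numbers parted by spaces: the shift along the tool's x, y, z each as a share of 750 mm, from -1 to 1, then the turn, a rotation vector about the tool's x, y, z each as a share of 2 rad, from -1 to 1, then the opening, from 0 (shut) to 1 (fully open). In form: dx dy dz wx wy wz gripper; .... A call has exactly 8 rows; each row is the pose to reach, as a shift and turn from the pose commanded when the call began, along the tool's axes at that moment; what a row does not reach only later rows make up. A row lasts 1/8 s, in which the tool goes at most 62.5 mm and 10.7 degrees, less where a joint would pass 70% of its speed; a pose out of reach is approached as far as the arm can. A call with a number of a shift or a turn outside -1 to 1 is refused whole. A call with a gripper value outside its range is refused whole. The fingers move at their own pace and stop on an object; "squeeze" is the grip in N (left out, the last holds). Time passes only in rows, so rows that repeat a pose let the fingers close, or fill a call up. It gives the time, the measured TCP pose, the force, the opening and the grip force at its end, in the units of the state.
- readout.get_state(): the state, without advancing time (a new reading comes with each control period).
- eyes.snapshot(name): name is "side" or "top"; returns the picture (400x640x3 uint8, red, green, blue); there is no depth.
- eyes.camera_info(name): a dict with "fx", "fy", "cx", "cy" (pixels), "D" ([k1, k2, p1, p2, k3] as OpenCV has them; the pictures are not rectified), "cam_to_world" (4x4, takes a point from camera to world coordinates). Camera axes: x right, y down, z forward; pixel columns grow to the right and rows downward; lengths in m; the calibration is good to about 2 mm. A picture is of the moment at which its call begins. camera_info takes no time and is no camera call.
- env.hand_in(): hands the job in; it is judged then, once.
The state is a dict: "t": time; "qpos": joint angles; "joint_vel": joint speeds; "joint_efforts": joint torques, N m; "eef_pos": TCP position; "ee_rot": TCP orientation; "force": force on the tool from outside, world axes, zero at the start; "wrist_torque": the same for the moment, N m; "gripper_width": opening from 0.0 (shut) to 1.0 (fully open); "grip_force": force on a finger pad.
Only numpy, scipy, OpenCV 4.12 (cv2) and the standard library are available. Lean on these libraries where they do the work, as an engineer would, in place of code of your own. Each camera call takes 0.05 s, during which the arm holds its last target. There are 200 camera calls.

TASK

One end of this loose brown granite weight is drilled for a lifting knob, but I don't know which. Stand it on end and ease it straight down on the peg of the little stand to feel whether the lower end is blank or slips over the peg; then finish holding the weight in the gripper, upright with the drilled hole facing up, about ten centimetres or more clear of everything beneath it, and keep holding it still so that I can screw the knob in. Leave the knob, the dark weight and the paste jar where they are.

Things in the scene. Friction and masses are not known exactly. Their poses are not given: they have to be found in the camera images.
- weight: brown granite weight, a square bar 44 x 44 x 90 mm, 0.42 kg give or take a quarter, lying on the table at the start, pointing anywhere. Origin at its centre (22 mm above the table as it lies); its x axis runs along its 90 mm length. In the middle of ONE of its two square ends is a blind round hole, 24 mm in diameter and 40 mm deep; which end is not told here: feel for it on the peg, or look
- peg_stand: parking stand fixed to the table: a pale wooden base 90 x 90 x 12 mm with an upright steel peg, 10 mm in diameter, standing 25 mm out of its middle. Origin at the middle of the underside of the base, z up. A blank end of the weight stops on the peg's tip; the drilled end slips over the peg until the weight rests on the base, 25 mm lower
- peg_tip (a point): centre of the peg's top, 37 mm above the table
- lifting_knob: bystander: small loose brass knob, 30 mm in diameter, 38 mm tall; origin in the middle of its underside
- knobbed_weight: bystander: loose dark stone weight standing upright, 50 x 50 x 80 mm, with a brass knob on top, 108 mm in all; origin in the middle of its underside
- paste_jar: bystander: loose closed paste jar, 64 mm in diameter, 75 mm tall; origin in the middle of its underside

How it is judged (in metres and radians):
On the way:
1. the weight, on end, is set down on the peg of the stand: it touches the stand while upright (within 20 degrees, either end down) and centred on the peg within 25 mm (contact force between weight and peg_stand above 0.5 N and horizontal distance between weight and peg_tip below 0.025 m and angle between the x axis of weight and the z axis of peg_stand, either way round below 0.35 rad), for 0.1 s.
At the end, for the whole second after the job is handed in: the weight is gripped between the fingers with its drilled end up (its length within 17 degrees of vertical), its centre more than 125 mm above the table (about 80 mm of air below it), touching nothing but the gripper, and still (angle between hole_end's own z axis and vertical below 0.3 rad and height (world z) of weight above 0.125 m and contact force between weight and the fingers above 2 N and contact force between weight and peg_stand below 0.1 N and linear speed of weight below 0.03 m/s and angular speed of weight below 0.3 rad/s); the arm keeps its last pose, push and grip.
It fails at once if the brass knob, the dark weight or the paste jar is moved by more than 30 mm (distance of any of lifting_knob, knobbed_weight, paste_jar from where it was at the start of the episode above 0.03 m).
It also fails if it takes over 72 s, if anything falls off the work surface, if the arm or the gripper's body presses on something with over 40 N, if the wrist force passes 120 N, or if a joint passes its speed limit or range.

## Working session

There is one attempt and no reset: what is moved stays moved. The work goes in short steps, Python scripts to look and compute and a tool call to move; the robot and the scene stay as the last step left them, time stands still between calls to the robot, and variables do not carry over. Pictures are saved under pics/ and viewed, at most 10 in all, crops included, and the job is handed in when it is done.

Besides the shell and the picture viewer there is one more tool, called after "Request:" as name(argument=value, ...) on one line, values as JSON. move_arm: Moves the arm, as the interface text tells. Its arguments: {"type":"object","properties":{"deltas":{"type":"string"},"squeeze":{"type":"number"}},"required":["deltas"]}

```bash
mkdir -p pics; python3 - <<'E'
from bench import readout, eyes
import cv2,numpy as np
for n in("top","side"):
    cv2.imwrite(f"pics/{n}0.png",eyes.snapshot(n)[:,:,::-1])
    c=eyes.camera_info(n);print(n,c["fx"],c["fy"],c["cx"],c["cy"],c["D"]);print(np.round(c["cam_to_world"],4))
print(readout.get_state())
E
```

```text
top 362.47348742907434 362.47348742907434 320.424505867638 196.48859895127924 [-0.00327756  0.          0.          0.          0.        ]
[[ 1.200e-02 -9.992e-01  3.820e-02  5.738e-01]
 [-9.999e-01 -1.220e-02 -3.400e-03 -6.000e-04]
 [ 3.900e-03 -3.810e-02 -9.993e-01  8.182e-01]
 [ 0.000e+00  0.000e+00  0.000e+00  1.000e+00]]
side 448.5911264085662 448.5911264085662 318.3861449415167 201.59681779862052 [0.01507284 0.         0.         0.         0.        ]
[[-0.8152 -0.4403  0.3762  0.2379]
 [-0.5792  0.6182 -0.5314  0.5231]
 [ 0.0014 -0.6511 -0.759   0.7756]
 [ 0.      0.      0.      1.    ]]
{'t': 0.1, 'qpos': array([-8.85955083e+01,  1.03969314e+01,  9.21231932e+01,  2.17128027e-03,
        7.75693784e+01, -1.18201988e+01]), 'joint_vel': array([ 0.03393195, -0.05722356, -0.10186513,  0.02879803,  0.02875473,
       -0.02477219]), 'joint_efforts': array([ 8.04983520e-04, -4.34816802e+01, -3.42693436e+01,  7.05278758e-02,
        3.40641942e-02, -4.24272287e-05]), 'eef_pos': array([ 0.13155901, -0.55926753,  0.23793023]), 'ee_rot': array([-1.79912829e+02, -2.04085968e-02,  1.32242059e+01]), 'force': array([ 0.67507617,  0.05040721, -0.47682439]), 'wrist_torque': array([-0.01373656,  0.00237847,  0.00794729]), 'grip_force': 0.0, 'gripper_width': 0.9968671963977596}
```

View pics/top0.png

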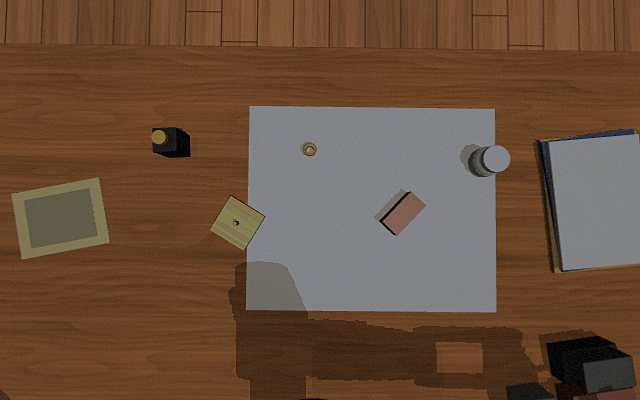

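View pics/side0.png

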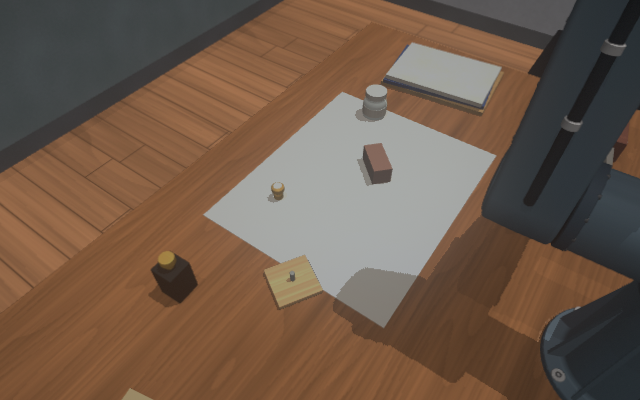

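The top view shows the weight near (403,213), the peg stand near (237,222), the brass knob at (309,149), the jar at (489,160) and the dark weight at (170,142). In the side view the weight is near (377,163) and the peg near (292,275). I'll enlarge these areas.

```bash
python3 - <<'E'
import cv2,numpy as np
t=cv2.imread("pics/top0.png");s=cv2.imread("pics/side0.png")
f=lambda im,x,y,w,h:cv2.resize(im[y:y+h,x:x+w],(400,300),interpolation=cv2.INTER_CUBIC)
# 80x60 px => x5
cv2.imwrite("pics/c0.png",np.vstack([np.hstack([f(t,365,185,80,60),f(s,340,135,80,60)]),np.hstack([f(t,200,190,80,60),f(s,255,250,80,60)])]))
E
```

```text
(no output)
```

View pics/c0.png

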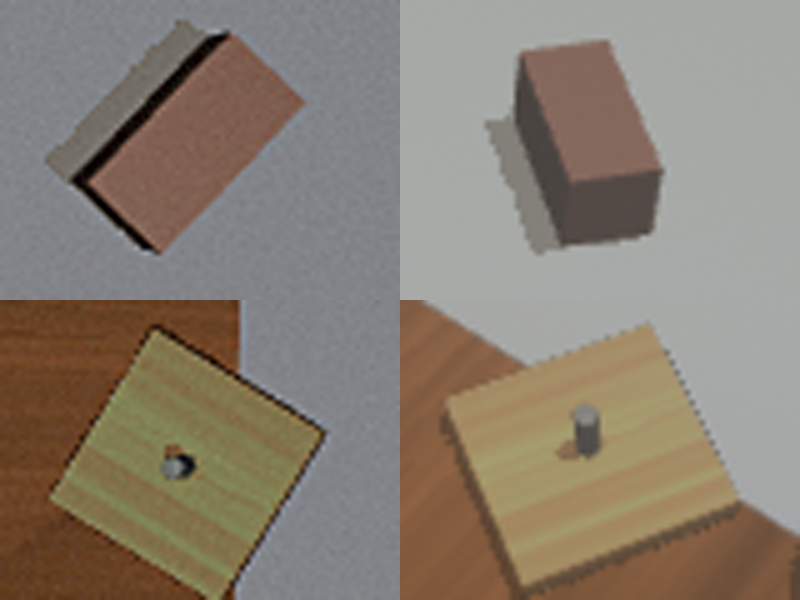

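The crops show the weight's top-face corners in the top view at about (411,192), (426,205), (397,235.6) and (383,221). The end facing the side camera, at lower left in the top view, is blank. So the hole should be in the end towards +x/-y. The peg tip is at about (235.5,223.4) in the top view and (292,272) in the side view.

```bash
cat > h.py <<'E'
import cv2,numpy as np
from scipy.spatial.transform import Rotation as Ro
from bench import readout,eyes
def px(n,uv,z):
    c=eyes.camera_info(n);K=np.array([[c["fx"],0,c["cx"]],[0,c["fy"],c["cy"]],[0,0,1]])
    p=cv2.undistortPoints(np.array(uv,float).reshape(-1,1,2),K,np.array(c["D"]))[:,0]
    T=np.array(c["cam_to_world"]);d=np.c_[p,np.ones(len(p))]@T[:3,:3].T
    return T[:3,3]+d*((z-T[2,3])/d[:,2:])
def tool(k_az,tilt):
    """tool x azimuth k_az, fingers down, then turned by tilt about tool y (+ = fingers swing towards +x)"""
    return Ro.from_euler('z',k_az,degrees=True)*Ro.from_euler('x',180,degrees=True)*Ro.from_euler('y',tilt,degrees=True)
def delta(p,R):
    s=readout.get_state();R0=Ro.from_euler('xyz',s["ee_rot"],degrees=True)
    print("d",np.round(R0.inv().apply(np.array(p)-s["eef_pos"])/.75,4),"w",np.round((R0.inv()*R).as_rotvec()/2,4))
E
python3 - <<'E'
from h import *
c=px("top",[(411,192),(426,205),(397,235.6),(383,221)],.044);print(c,c.mean(0))
h=(c[0]+c[1]-c[2]-c[3])/2;print(h,np.degrees(np.arctan2(h[1],h[0])))
s=px("side",[(364,145),(382,143.3),(392.3,169),(374,171.3)],.044);print(s.mean(0));h=(s[0]+s[1]-s[2]-s[3])/2;print(h,np.degrees(np.arctan2(h[1],h[0])))
print(px("top",[(235.5,223.4)],.037),px("side",[(292,272)],.037))
print(px("top",[(231,255-5),(251,195),(265,217),(210,229)],.012)[2:].mean(0), px("side",[(264,270),(305,255),(322,290),(280,308)],.012).mean(0))
print(px("top",[(309,149)],.03),px("top",[(489,160)],.075),px("top",[(160,137)],.1))
E
```

```text
[[ 0.61537452 -0.19705449  0.044     ]
 [ 0.5879317  -0.22924666  0.044     ]
 [ 0.52198699 -0.16742358  0.044     ]
 [ 0.55268813 -0.13739443  0.044     ]] [ 0.56949533 -0.18277979  0.044     ]
[ 0.06431555 -0.06074157  0.        ] -43.363002937948565
[ 0.56684949 -0.18345078  0.044     ]
[ 0.06417714 -0.06226072  0.        ] -44.131632802901436
[[0.54356143 0.17853103 0.037     ]] [[0.54239827 0.1796891  0.037     ]]
[0.54354195 0.17980374 0.012     ] [0.5403017  0.18165516 0.012     ]
[[0.70754902 0.02292911 0.03      ]] [[ 0.68185539 -0.35034939  0.075     ]] [[0.71602156 0.3181355  0.1       ]]
```

```bash
cat >> h.py <<'E'
H=-43.8; RG=tool(H,-40); C=np.array([.568,-.183,.022]); hd=np.array([np.cos(np.radians(H)),np.sin(np.radians(H)),0])
G=C+.012*hd+[0,0,.006]; TG=G+.019*RG.as_matrix()[:,2]
E
python3 -c "
from h import *
print(RG.as_matrix()[:,2],TG)
delta(TG+[0,0,.15],RG)"
```

```text
[-0.46393853  0.44490106 -0.76604444] [ 0.56784629 -0.1828526   0.01344516]
d [ 0.6811 -0.3554  0.1001] w [ 0.1727 -0.3191  0.4768]
```

Request:
move_arm(deltas="0.34 -0.18 0.05 0 0 0.24 1;0.68 -0.355 0.1 0.1 -0.2 0.4 1;0.68 -0.355 0.1 0.173 -0.319 0.477 1;0.68 -0.355 0.1 0.173 -0.319 0.477 1;0.68 -0.355 0.1 0.173 -0.319 0.477 1;0.68 -0.355 0.1 0.173 -0.319 0.477 1;0.68 -0.355 0.1 0.173 -0.319 0.477 1;0.68 -0.355 0.1 0.173 -0.319 0.477 1", squeeze=30)

```text
t: 1.1
eef_pos: [0.4971, -0.244, 0.1731]
ee_rot: [179.9, 40.2, -44.0]
force: [1.1, -1.1, -0.0]
gripper_width: 1.001
grip_force: 0.0
```

Request:
move_arm(deltas="0 0 0 0 0 0 1;0 0 0 0 0 0 1;0 0 0 0 0 0 1;0 0 0 0 0 0 1;0 0 0 0 0 0 1;0 0 0 0 0 0 1;0 0 0 0 0 0 1;0 0 0 0 0 0 1")

```text
t: 2.1
eef_pos: [0.4963, -0.2451, 0.1759]
ee_rot: [179.9, 39.9, -43.9]
force: [0.8, -0.0, 0.2]
gripper_width: 1.003
grip_force: 0.0
```

```bash
python3 -c "
from h import *
s=readout.get_state();print(s['t'],s['qpos'],s['eef_pos'])
delta(TG+[0,0,.15],RG)
delta(TG+[0,0,.05],RG)"
```

```text
2.1 [-39.97725066  38.77876689  69.22488426   2.62918723 111.85677874
  93.95745418] [ 0.49631863 -0.24509427  0.17587304]
d [ 0.0193 -0.1259  0.0054] w [ 0.0001 -0.0005 -0.0004]
d [ 0.1049 -0.126   0.1076] w [ 0.0001 -0.0005 -0.0004]
```

Request:
move_arm(deltas="0.019 -0.126 0.005 0 0 0 1;0.019 -0.126 0.005 0 0 0 1;0.019 -0.126 0.005 0 0 0 1;0.105 -0.126 0.108 0 0 0 1;0.105 -0.126 0.108 0 0 0 1;0.105 -0.126 0.108 0 0 0 1;0.105 -0.126 0.108 0 0 0 1;0.105 -0.126 0.108 0 0 0 1")

```text
t: 3.1
eef_pos: [0.569, -0.1839, 0.0656]
ee_rot: [-180.0, 39.7, -43.8]
force: [-0.2, -0.1, 0.5]
gripper_width: 0.999
grip_force: 0.0
```

```bash
python3 -c "
from h import *
s=readout.get_state();print(s['t'],s['qpos'],s['eef_pos'],s['force'])
cv2.imwrite('pics/s1.png',eyes.snapshot('side')[60:260,240:500,::-1].repeat(3,0).repeat(3,1))
delta(TG,RG)"
```

```text
3.1 [-32.9731711   50.39949725  63.61314959   7.17453362 105.0666423
 100.27551664] [ 0.56897064 -0.18392181  0.06561379] [-0.16715991 -0.12662297  0.54015882]
d [0.0429 0.0001 0.0544] w [-0.0002 -0.0024 -0.0002]
```

View pics/s1.png

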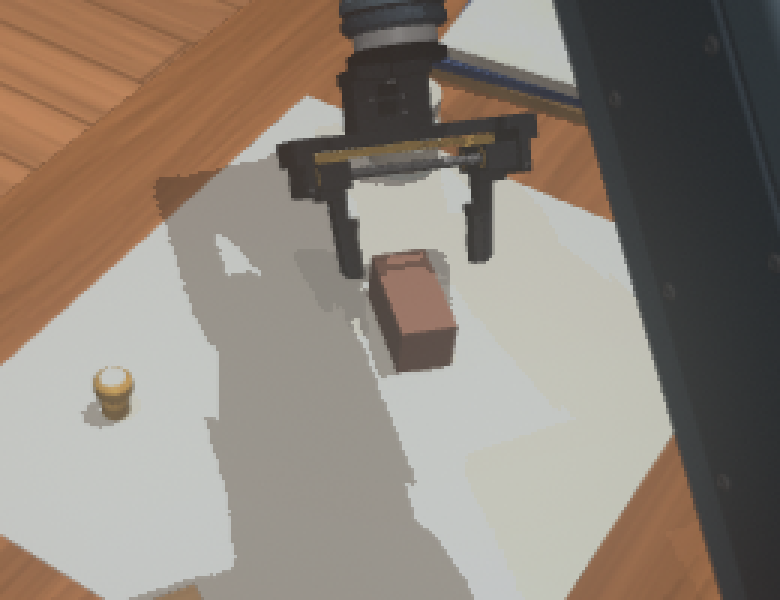

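The fingers straddle the weight: it spans about (370-457, 250-372) in the crop, with fingertips at (350,275) and (480,260). The end facing the camera is clearly blank. I'll go down and grip.

Request:
move_arm(deltas="0.011 0 0.014 0 0 0 1;0.022 0 0.028 0 0 0 1;0.033 0 0.041 0 0 0 1;0.043 0 0.054 0 0 0 1;0.043 0 0.054 0 0 0 1;0.043 0 0.054 0 0 0 0;0.043 0 0.054 0 0 0 0;0.043 0 0.054 0 0 0 0", squeeze=35)

```text
t: 4.15
eef_pos: [0.5671, -0.1821, 0.0119]
ee_rot: [180.0, 39.9, -43.8]
force: [0.6, 0.5, -1.0]
gripper_width: 0.683
grip_force: 0.0
```

Request:
move_arm(deltas="0 0 0 0 0 0 0;0 0 0 0 0 0 0;0 0 0 0 0 0 0;0 0 0 0 0 0 0;-0.043 0 -0.051 0 0 0 0;-0.086 0 -0.102 0 0 0 0;-0.13 0 -0.153 0 0 0 0;-0.13 0 -0.153 0 0 0 0")

```text
t: 5.15
eef_pos: [0.5681, -0.1824, 0.1657]
ee_rot: [-179.9, 39.4, -43.8]
force: [0.7, -0.2, -5.1]
gripper_width: 0.494
grip_force: 35.0
```

```bash
python3 -c "
from h import *
s=readout.get_state();print(s['t'],s['qpos'],s['eef_pos'],s['ee_rot'],s['force'],s['grip_force'],s['gripper_width'])
P=np.array([.543,.179,.0]);RP=tool(19,50)
# bar centre is 12mm below grasp once upright; grasp 6 mm off axis on tool side
k=np.array([np.cos(np.radians(19)),np.sin(np.radians(19)),0])
TP=P-.006*k+[0,0,.012]+.019*RP.as_matrix()[:,2]
print(TP)
delta(np.array([.56,-.1,.26]),tool(H,50))
delta(TP+[0,0,.15],RP)"
```

```text
5.15 [-32.90210241  43.27338622  62.99062874   7.52513449 112.48358615
 101.33846232] [ 0.56814655 -0.18238421  0.1657359 ] [-179.93803024   39.44166915  -43.78499217] [ 0.68174116 -0.18416162 -5.08510665] 34.999947709729895 0.49420190518704155
[ 5.51088764e-01  1.81785185e-01 -2.12964584e-04]
d [-0.1446 -0.0718 -0.0437] w [-4.000e-04  7.805e-01 -3.000e-04]
d [-0.2586 -0.3345  0.2407] w [ 0.055  0.694 -0.6  ]
```

Request:
move_arm(deltas="-0.1 -0.04 -0.04 0 0.08 0 0;-0.145 -0.072 -0.044 0 0.17 0 0;-0.145 -0.072 -0.044 0 0.26 0 0;-0.145 -0.072 -0.044 0 0.35 0 0;-0.145 -0.072 -0.044 0 0.44 0 0;-0.145 -0.072 -0.044 0 0.53 0 0;-0.145 -0.072 -0.044 0 0.62 0 0;-0.145 -0.072 -0.044 0 0.7 0 0")

```text
t: 6.15
eef_pos: [0.5568, -0.0981, 0.254]
ee_rot: [179.8, -40.3, -43.6]
force: [-0.2, -1.5, -5.1]
gripper_width: 0.491
grip_force: 35.0
```

```bash
cat >> h.py <<'E'
k=np.array([np.cos(np.radians(19)),np.sin(np.radians(19)),0]);RP=tool(19,50)
TP=np.array([.543,.179,0])-.006*k+[0,0,.012]+.019*RP.as_matrix()[:,2]  # add bar-centre height
E
python3 -c "
from h import *
s=readout.get_state();print(s['t'],s['qpos'],s['eef_pos'],s['ee_rot'],s['force'],s['grip_force'],s['gripper_width'])
delta(TP+[0,0,.24],RP)"
```

```text
6.15 [-10.77247389  -7.5631164  117.55097431 -33.61055402  39.66671255
 143.35695571] [ 0.55681519 -0.09805802  0.25400725] [179.83906401 -40.29619281 -43.63968584] [-0.23366742 -1.53108499 -5.05322081] 34.99776625656523 0.49100476678416477
d [-0.2129 -0.2643 -0.1564] w [ 0.3893  0.0766 -0.3859]
```

Request:
move_arm(deltas="-0.03 -0.04 -0.02 0.06 0.011 -0.06 0;-0.06 -0.08 -0.045 0.12 0.023 -0.12 0;-0.09 -0.12 -0.07 0.18 0.035 -0.18 0;-0.12 -0.155 -0.09 0.24 0.046 -0.24 0;-0.155 -0.195 -0.115 0.3 0.058 -0.3 0;-0.19 -0.235 -0.14 0.36 0.07 -0.36 0;-0.213 -0.264 -0.156 0.389 0.077 -0.386 0;-0.213 -0.264 -0.156 0.389 0.077 -0.386 0")

```text
t: 7.15
eef_pos: [0.5509, 0.1816, 0.2387]
ee_rot: [-179.8, -49.8, 19.0]
force: [-0.6, -0.3, -4.8]
gripper_width: 0.493
grip_force: 35.0
```

```bash
python3 -c "
from h import *
s=readout.get_state();print(s['t'],s['qpos'],s['eef_pos'],s['ee_rot'],s['force'],s['grip_force'],s['gripper_width'])
delta(TP+[0,0,.24],RP)
delta(TP+[0,0,.115],RP)
a,b=[eyes.snapshot(n)[:,:,::-1] for n in('side','top')]
cv2.imwrite('pics/p2.png',np.hstack([a[100:300,190:390].repeat(2,0).repeat(2,1),b[80:280,160:360].repeat(2,0).repeat(2,1)]))"
```

```text
7.15 [ -2.54152199 -14.01321034 129.50242903  45.48582626  23.36473107
  32.66260091] [0.55094905 0.18163074 0.2387494 ] [-179.82455679  -49.75691326   18.97401424] [-0.58897337 -0.2967362  -4.76243162] 34.99974114820361 0.49268579426358494
d [ 0.0012 -0.0001 -0.0007] w [-0.0014  0.0021 -0.0001]
d [-0.126   0.0002  0.107 ] w [-0.0014  0.0021 -0.0001]
```

View pics/p2.png

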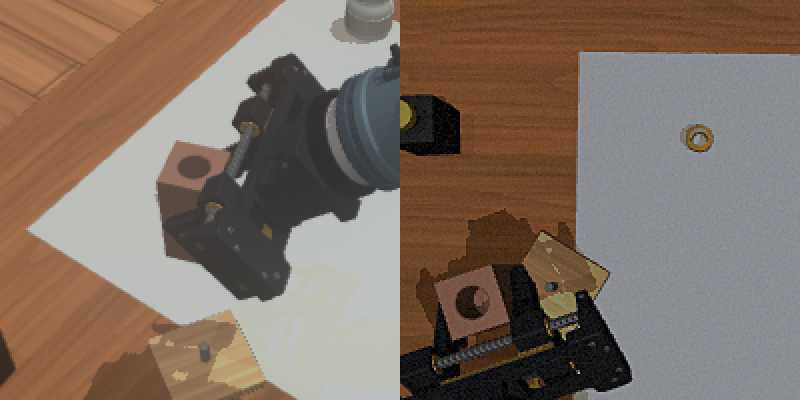

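The top face of the weight shows the hole, at crop (194,167) in the side half and (473,302) in the top half, so the blank end is down. I'll check its offset from the peg, then lower it.

```bash
python3 -c "
from h import *
print(px('top',[(196.5,231)],.285),px('side',[(287,183.5)],.285))"
```

```text
[[0.54136365 0.17855388 0.285     ]] [[0.53982552 0.17773325 0.285     ]]
```

Request:
move_arm(deltas="-0.02 0 0.018 0 0 0 0;-0.04 0 0.036 0 0 0 0;-0.06 0 0.053 0 0 0 0;-0.08 0 0.07 0 0 0 0;-0.1 0 0.087 0 0 0 0;-0.126 0 0.107 0 0 0 0;-0.126 0 0.107 0 0 0 0;-0.126 0 0.107 0 0 0 0")

```text
t: 8.25
eef_pos: [0.5539, 0.1807, 0.1187]
ee_rot: [-179.9, -50.0, 18.8]
force: [-0.3, -0.1, -3.4]
gripper_width: 0.499
grip_force: 35.0
```

```bash
python3 -c "
from h import *
s=readout.get_state();print(s['t'],s['qpos'],s['eef_pos'],s['ee_rot'],s['force'],s['grip_force'],s['gripper_width'])
delta(TP+[0,0,.086],RP)
delta(TP+[0,0,.08],RP)
a,b=[eyes.snapshot(n)[:,:,::-1] for n in('side','top')]
cv2.imwrite('pics/p3.png',np.hstack([a[180:330,220:370].repeat(2,0).repeat(2,1),b[150:300,160:310].repeat(2,0).repeat(2,1)]))"
```

```text
8.25 [ -2.52738777   3.99062439 132.4136772  104.59578754  16.81446804
 -29.32470544] [0.55390766 0.1807436  0.11869086] [-179.92366419  -49.98454119   18.81226024] [-0.33368544 -0.13319757 -3.38113395] 34.999977266415954 0.4986050118251793
d [-0.0356 -0.0025  0.0258] w [ 0.0006  0.0001 -0.0011]
d [-0.0417 -0.0025  0.031 ] w [ 0.0006  0.0001 -0.0011]
```

View pics/p3.png

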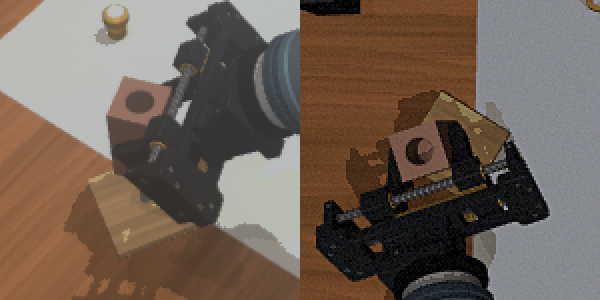

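The weight, with its hole at crop (140,100) side and (420,152) top, is upright over the stand. I'll ease it down.

Request:
move_arm(deltas="-0.006 0 0.004 0 0 0 0;-0.011 0 0.008 0 0 0 0;-0.016 0 0.012 0 0 0 0;-0.021 -0.001 0.016 0 0 0 0;-0.026 -0.001 0.019 0 0 0 0;-0.031 -0.002 0.023 0 0 0 0;-0.031 -0.002 0.023 0 0 0 0;-0.031 -0.002 0.023 0 0 0 0")

```text
t: 9.35
eef_pos: [0.5525, 0.1818, 0.0909]
ee_rot: [180.0, -50.1, 18.9]
force: [0.9, -0.1, -3.6]
gripper_width: 0.495
grip_force: 35.0
```

```bash
python3 -c "
from h import *
s=readout.get_state();print(s['t'],s['qpos'],s['eef_pos'],s['ee_rot'],s['force'],s['grip_force'],s['gripper_width'])
delta(TP+[0,0,.086],RP)
delta(TP+[0,0,.08],RP)"
```

```text
9.35 [ -2.37167205   8.94993984 132.52741221 119.9618486   18.75131054
 -45.35030125] [0.55253971 0.1818364  0.09088147] [179.98835398 -50.14513673  18.91492691] [ 0.94645956 -0.070825   -3.5520205 ] 35.000041897874326 0.4952523955043743
d [-0.0064 -0.0006  0.0029] w [ 0.0007 -0.0013 -0.0005]
d [-0.0125 -0.0006  0.0081] w [ 0.0007 -0.0013 -0.0005]
```

Request:
move_arm(deltas="-0.003 0 0.001 0 0 0 0;-0.005 0 0.002 0 0 0 0;-0.007 0 0.003 0 0 0 0;-0.008 0 0.004 0 0 0 0;-0.009 0 0.005 0 0 0 0;-0.01 0 0.006 0 0 0 0;-0.01 0 0.006 0 0 0 0;-0.01 0 0.006 0 0 0 0")

```text
t: 10.35
eef_pos: [0.5508, 0.1814, 0.0814]
ee_rot: [-180.0, -50.1, 18.9]
force: [-0.3, 0.3, -4.3]
gripper_width: 0.495
grip_force: 35.0
```

Request:
move_arm(deltas="-0.001 0 0.001 0 0 0 0;-0.002 0 0.002 0 0 0 0;-0.003 0 0.002 0 0 0 0;-0.004 0 0.003 0 0 0 0;-0.004 0 0.003 0 0 0 0;-0.004 0 0.003 0 0 0 0;-0.004 0 0.003 0 0 0 0;-0.004 0 0.003 0 0 0 0")

```text
t: 11.35
eef_pos: [0.552, 0.1817, 0.0796]
ee_rot: [-180.0, -50.3, 18.9]
force: [-5.7, -1.7, 9.2]
gripper_width: 0.496
grip_force: 35.0
```

The weight stopped at the peg-tip height, with Fz rising from -4 to +9 N, so the lower end is blank and the drilled end is up. I'll hold briefly, then lift.

Request:
move_arm(deltas="0 0 0 0 0 0 0;0 0 0 0 0 0 0;0.01 0 -0.009 0 0 0 0;0.025 0 -0.021 0 0 0 0;0.04 0 -0.034 0 0 0 0;0.055 0 -0.046 0 0 0 0;0.07 0 -0.06 0 0 0 0;0.085 0 -0.073 0 0 0 0")

```text
t: 12.35
eef_pos: [0.5489, 0.1811, 0.1615]
ee_rot: [-179.9, -50.0, 18.9]
force: [-0.3, -0.4, -4.5]
gripper_width: 0.496
grip_force: 35.0
```

Request:
move_arm(deltas="0.015 0 -0.013 0 0 0 0;0.03 0 -0.026 0 0 0 0;0.045 0 -0.039 0 0 0 0;0.06 0 -0.05 0 0 0 0;0.06 0 -0.05 0 0 0 0;0.06 0 -0.05 0 0 0 0;0.06 0 -0.05 0 0 0 0;0.06 0 -0.05 0 0 0 0")

```text
t: 13.35
eef_pos: [0.5493, 0.181, 0.2194]
ee_rot: [-179.9, -50.0, 18.8]
force: [0.0, 0.3, -4.9]
gripper_width: 0.498
grip_force: 35.0
```

Request:
move_arm(deltas="0 0 0 0 0 0 0;0 0 0 0 0 0 0;0 0 0 0 0 0 0;0 0 0 0 0 0 0;0 0 0 0 0 0 0;0 0 0 0 0 0 0;0 0 0 0 0 0 0;0 0 0 0 0 0 0")

```text
t: 14.35
eef_pos: [0.5497, 0.1809, 0.2202]
ee_rot: [-180.0, -50.1, 18.9]
force: [0.5, 0.6, -4.5]
gripper_width: 0.499
grip_force: 35.0
```

```bash
python3 -c "
from h import *
s=readout.get_state();print(s['t'],s['eef_pos'],s['ee_rot'],s['joint_vel'],s['force'])
a,b=[eyes.snapshot(n)[:,:,::-1] for n in('side','top')]
cv2.imwrite('pics/p4.png',np.hstack([a[80:280,150:350].repeat(2,0).repeat(2,1),b[80:280,140:340].repeat(2,0).repeat(2,1)]))"
```

```text
14.35 [0.54968047 0.18091976 0.22024736] [-179.97726824  -50.08204415   18.87979966] [ 0.01069648  0.1169436   0.02255463 -0.10599374 -0.03167606  0.06260203] [ 0.54891245  0.57734097 -4.53184463]
```

View pics/p4.png

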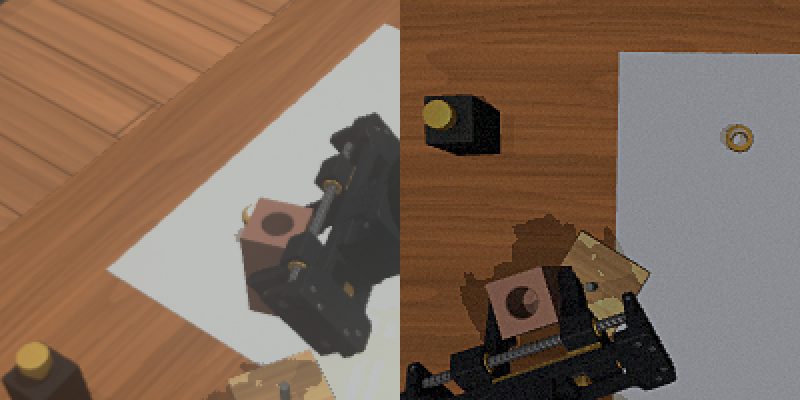

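The weight is held still and upright with the hole facing up, at crop (278,223) side and (522,302) top. It is well clear of the stand, and the knob and dark weight are where they were.

```bash
python3 -c "
from bench import env
print(env.hand_in())"
```

```text
the job is handed in; nothing more can be done
None
```

I set the weight down on the peg and it stopped at the peg's tip, so the lower end is blank; I handed in with the weight held still and upright, drilled hole up, about 14 cm above the peg.

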